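# Fit the square follower into the square cheese mould

### The job

Get the square mould ready for the cheese press: pick up the square follower (the square pressing plate with the bar handle) and set it down in the square mould so that it lies flat on the mould's floor, then let go. Do not drop it in, and leave the round follower where it lies.

Things in the scene. Friction and masses are not known exactly. Their poses are not given: they have to be found in the camera images.
- square_grip (a point): The loose square follower: white plastic plate 86 x 86 mm, 8 mm thick, about 0.16 kg, lying flat. On its middle stands a bar handle 50 mm long (along x), 18 mm thick (along y), 26 mm high, on two short legs. This point is the bar's centre, 48 mm above the plate's underside, over the plate's middle. x and y run parallel to the plate's sides, z is up.
- square_mould: The square mould: open, milky plastic, slotted sides, fixed to the table. Outside 116 x 116 mm, 34 mm high; upright walls 4 mm thick, so the cavity is 108 x 108 mm; its floor is 5 mm above the table. Origin: centre of its underside. x and y run parallel to its sides, z is up. The square follower fits in any of the four quarter turns, with 11 mm to spare each side.
- round_grip (a point): The loose round follower, which is to stay where it is: a white plastic disc 86 mm across, 8 mm thick, with the same bar handle as the square follower. This point is the centre of its bar, 48 mm above its underside.
- round_mould: The round mould, not used: an open round milky white tray, 116 mm across outside, 108 mm inside, 34 mm high, fixed to the table. Origin: centre of its underside. The square follower does not go into it.
Things that resemble listed ones, but are neither listed nor needed, are in the scene too. What is shaped like the part that bears square_grip but orange is not meant.

How it is judged:
By the outcome, as a careful person would: the job done as asked, in the order asked, and still so for the second after the job is handed in, with the robot touching nothing.
It also fails if it takes over 38 s, if anything falls off the work surface, if the arm or the gripper's body presses on something with over 40 N, if the wrist force passes 120 N, or if a joint passes its speed limit or range.

### The arm

A 6-joint arm with a two-finger parallel gripper is mounted at the origin on the work surface. World frame = base frame: x ahead of the robot, y to its left, z up, the work surface at z = 0. Lengths are in m, angles in rad, forces in N, time in s.
With the tool pointing down it reaches from about 0.3 to 0.875 m from the base axis. Payload 6.4 kg.
Tool frame: the origin (TCP) lies where the fingers leave the gripper's body, on its centre line; the fingertips stand 73 mm ahead of it and the grasp point (between the pads) lies 54 mm ahead of it; z points along the fingers, y is the line along which they close (so a half turn about z gives the same grasp; the last joint's range is limited). The gripper opens to 85 mm and grips with 20 to 120 N. Pads are 22 mm wide; open, the fingers measure 114 mm over their backs; the gripper's body (76 mm by 85 mm) begins 54 mm behind the grasp point. The pads swing forward as they close: fully open they stand 13 mm farther back than shut.
Start: joints at [1.062, 0.181, 1.607, -0, 1.354, -0.206], TCP at [0.171, 0.549, 0.304] pointing down, gripper open.
Joint ranges: [-2.99, 2.99], [-0.89, 2.07], [0.3, 2.58], [-1.14, 4.28], [0, 2.63], [-3.12, 3.12]. Speed limits (rad/s): [2.57, 2.57, 3.01, 3.14, 3.14, 3.14].

### API

Orientations are given as a unit quaternion [w, x, y, z].
In Python, from bench import ctrl gives the robot as it stands.
- The arm moves only by the tool carry_out, never from a script. Its argument "steps" is one flat list of numbers, 7 for each row, row after row: the shift along the tool's x, y, z in m, then the turn, a rotation vector about the tool's x, y, z in rad, then the opening, from 0 (shut) to 1 (fully open). In form: [dx, dy, dz, wx, wy, wz, claw, dx, dy, dz, wx, wy, wz, claw, ...]. A call has 1 to 20 rows; each row is the pose to reach, as a shift and turn from the pose commanded when the call began, along the tool's axes at that moment; what a row does not reach only later rows make up. A row lasts 1/10 s, in which the tool goes at most 50 mm and 8.59 degrees, less where a joint would pass 70% of its speed; a pose out of reach is approached as far as the arm can. A call with a gripper value outside its range is refused whole. The fingers move at their own pace and stop on an object; the grip force is fixed at half the most. Time passes only in rows, so rows that repeat a pose let the fingers close. It gives the time, the measured TCP pose, the force, the opening and the grip force at its end, in the units of the state.
- ctrl.get_obs(): the state, without advancing time (a new reading comes with each control period).
- ctrl.camera(name): name is "scene" or "top" or "wrist"; returns the picture (480x640x3 uint8, red, green, blue); there is no depth.
- ctrl.camera_params(name): a dict with "vertical_fov" (degrees; the focal length in pixels is half the picture's height over the tangent of half this angle, whatever the lens; pixels are square), "cx", "cy" (the principal point, pixels), "cam_to_world" (4x4, takes a point from camera to world coordinates); the wrist camera has in their place "hand_eye" (4x4, takes a point from camera to tool coordinates, whose origin is the TCP and whose axes are the flange's). Camera axes: x right, y down, z forward; pixel columns grow to the right and rows downward; lengths in m; the calibration is good to about 2 mm. A picture is of the moment at which its call begins: read the wrist's pose just before it. camera_params takes no time and is no camera call.
- ctrl.hand_in(): hands the job in; it is judged then, once.
The state is a dict: "time_s": time; "q": joint angles; "dq": joint speeds; "joint_efforts": joint torques, N m; "eef_pos": TCP position; "eef_rot": TCP orientation; "wrist_force": force on the tool from outside, world axes, zero at the start; "torque": the same for the moment, N m; "opening": opening from 0.0 (shut) to 1.0 (fully open); "grasp_force": force on a finger pad.
Only numpy, scipy, OpenCV 4.12 (cv2) and the standard library are available. Lean on these libraries where they do the work, as an engineer would, in place of code of your own. Each camera call takes 0.05 s, during which the arm holds its last target. There are 200 camera calls.

## Working session

There is one attempt and no reset: what is moved stays moved. The work goes in short steps, Python scripts to look and compute and a tool call to move; the robot and the scene stay as the last step left them, time stands still between calls to the robot, and variables do not carry over. Pictures are saved under pics/ and viewed, at most 10 in all, crops included, and the job is handed in when it is done.

Besides the shell and the picture viewer there is one more tool, called after ">>>" by a JSON object that holds its "name" and its "arguments", one argument or row to a line. carry_out: Moves the arm, as the interface text tells. Its arguments: {"type":"object","properties":{"steps":{"type":"array"}},"required":["steps"]}

```bash
mkdir -p pics
python3 - <<'E'
from bench import ctrl
import cv2,numpy as np
np.set_printoptions(precision=4,suppress=True)
for n in("top","scene"):
    cv2.imwrite(f"pics/{n}0.png",ctrl.camera(n)[:,:,::-1]); print(n,ctrl.camera_params(n))
print(ctrl.camera_params("wrist")); o=ctrl.get_obs(); print(o)
E
```

```text
top {'vertical_fov': 55.11714026563242, 'cx': 316.3773761636648, 'cy': 241.87113181758212, 'cam_to_world': array([[ 0.029 , -0.9954,  0.091 ,  0.3419],
       [-0.9995, -0.0297, -0.0072, -0.0533],
       [ 0.0099, -0.0908, -0.9958,  1.133 ],
       [ 0.    ,  0.    ,  0.    ,  1.    ]])}
scene {'vertical_fov': 52.589688464996215, 'cx': 326.3335954804562, 'cy': 241.28908086134547, 'cam_to_world': array([[-0.8342,  0.3527, -0.4239,  0.8331],
       [ 0.5511,  0.5026, -0.6661,  0.5787],
       [-0.0219, -0.7893, -0.6136,  0.6394],
       [ 0.    ,  0.    ,  0.    ,  1.    ]])}
{'vertical_fov': 59.499372487499464, 'cx': 318.238214927513, 'cy': 247.18889555312933, 'hand_eye': array([[-0.0016, -0.9522, -0.3054,  0.0777],
       [ 1.    , -0.0017,  0.    ,  0.0008],
       [-0.0005, -0.3054,  0.9522, -0.0701],
       [ 0.    ,  0.    ,  0.    ,  1.    ]])}
{'time_s': 0.1, 'q': array([ 1.0617,  0.1815,  1.6079, -0.    ,  1.3538, -0.2063]), 'dq': array([-0.0008, -0.0016, -0.0045,  0.    , -0.0013,  0.0003]), 'joint_efforts': array([  0.0007, -44.5882, -35.224 ,  -0.0003,   0.0041,  -0.    ]), 'eef_pos': array([0.1713, 0.5485, 0.3031]), 'eef_rot': array([-0.0003,  0.1508,  0.9886, -0.0007]), 'wrist_force': array([-0.6012, -0.1514, -0.1646]), 'torque': array([-0.0383,  0.011 ,  0.001 ]), 'grasp_force': 0.0, 'opening': 0.9986369246128198}
```

View pics/top0.png

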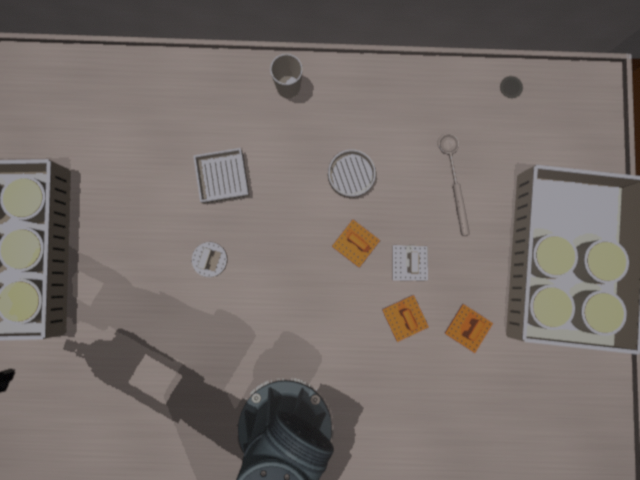

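View pics/scene0.png

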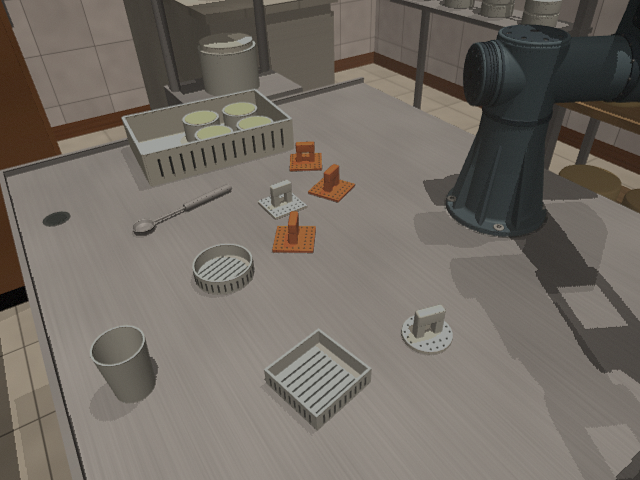

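The top view shows the white square follower at (410,263). The orange square look-alikes are at (356,243), (405,318) and (468,328), and the white round follower is at (209,260). The square mould is at (221,176) and the round mould at (352,174). Only (410,263) is both white and square, so I'll confirm it in a crop and measure it.

```bash
cat > h.py <<'E'
import numpy as np,cv2
from scipy.spatial.transform import Rotation as R
from bench import ctrl
np.set_printoptions(precision=4,suppress=True)
def pose(o=None):
    o=o or ctrl.get_obs(); T=np.eye(4); w=o["eef_rot"]
    T[:3,:3]=R.from_quat([w[1],w[2],w[3],w[0]]).as_matrix(); T[:3,3]=o["eef_pos"]; return T
def cam(n,T=None):
    p=ctrl.camera_params(n); M=p["cam_to_world"] if n!="wrist" else T@p["hand_eye"]
    return 240/np.tan(np.radians(p["vertical_fov"])/2),p["cx"],p["cy"],M
def ray(c,uv,z):
    f,cx,cy,M=c; uv=np.atleast_2d(uv)
    d=np.c_[(uv[:,0]-cx)/f,(uv[:,1]-cy)/f,np.ones(len(uv))]@M[:3,:3].T
    return M[:3,3]+d*((z-M[2,3])/d[:,2])[:,None]
def proj(c,P):
    f,cx,cy,M=c; q=(np.atleast_2d(P)-M[:3,3])@M[:3,:3]
    return np.c_[cx+f*q[:,0]/q[:,2],cy+f*q[:,1]/q[:,2]]
E
python3 - <<'E'
from h import *
im=cv2.imread("pics/top0.png"); c=cam("top")
for nm,(x,y),z in(("follower",(410,263),.008),("mould",(221,176),.034),("round",(209,260),.008)):
    print(nm,ray(c,(x,y),z))
a=cv2.resize(im[225:300,370:450],None,fx=5,fy=5,interpolation=cv2.INTER_CUBIC)
b=cv2.resize(im[138:213,182:262],None,fx=5,fy=5,interpolation=cv2.INTER_CUBIC)
cv2.imwrite("pics/crop1.png",np.hstack([a,b]))
E
```

```text
follower [[ 0.3996 -0.2924  0.008 ]]
mould [[0.5959 0.1747 0.034 ]]
round [[0.3925 0.1994 0.008 ]]
```

View pics/crop1.png

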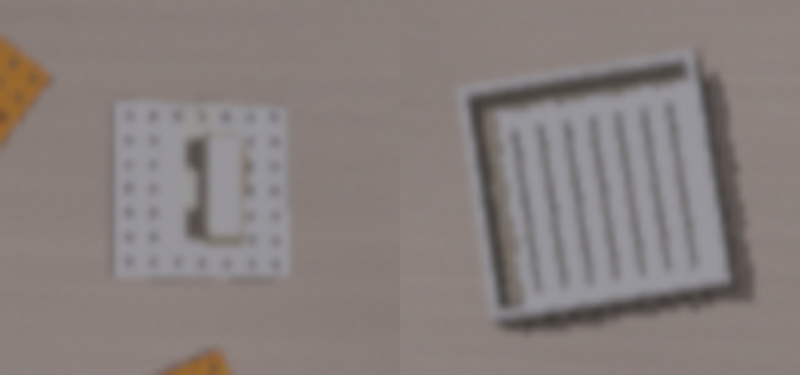

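The left crop confirms the white square plate with the bar handle, corners at about (114,102), (288,104), (290,276), (114,278), with the bar running along image-vertical. The right crop shows the square mould, rim corners at about (460,88), (695,52), (732,284), (497,322).

```bash
cat >> h.py <<'E'
def square(P):
    "centre, yaw and side of a square from 4 corners in order"
    c=P.mean(0); e=np.roll(P,-1,0)-P; a=np.arctan2(e[:,1],e[:,0])
    return c,np.degrees(np.angle(np.mean(np.exp(4j*a)))/4),np.linalg.norm(e[:,:2],axis=1)
E
python3 - <<'E'
from h import *
c=cam("top"); k=lambda a,o:(np.array(a)+.5)/5-.5+np.array(o)
F=k([(114,102),(288,104),(290,276),(114,278)],(370,225)); M=k([(60,88),(295,52),(332,284),(97,322)],(182,138))
print(square(ray(c,F,.008))); print(square(ray(c,M,.034)))
B=k([(207,137),(241,137),(241,240),(207,238)],(370,225)); print(ray(c,B,.061).mean(0))
T=pose(); print(T)
E
```

```text
(array([ 0.4007, -0.2921,  0.008 ]), np.float64(1.3058438079954167), array([0.0858, 0.0844, 0.0862, 0.0863]))
(array([0.5989, 0.1753, 0.034 ]), np.float64(11.251684916159137), array([0.1155, 0.1164, 0.1145, 0.1171]))
[ 0.3991 -0.2914  0.061 ]
[[-0.9545  0.2982 -0.0007  0.1713]
 [ 0.2982  0.9545 -0.0013  0.5485]
 [ 0.0003 -0.0015 -1.      0.3031]
 [ 0.      0.      0.      1.    ]]
```

```bash
cat >> h.py <<'E'
def go(p,yaw):
    "shift and turn (tool axes) from the present pose to TCP p, pointing down, tool y at yaw deg"
    T=pose(); y=np.radians(yaw); Y=np.array([np.cos(y),np.sin(y),0]); Z=np.array([0,0,-1.]); X=np.cross(Y,Z)
    return T[:3,:3].T@(np.array(p)-T[:3,3]), R.from_matrix(T[:3,:3].T@np.c_[X,Y,Z]).as_rotvec()
E
python3 - <<'E'
from h import *
for p in((.4,.15,.30),(.4005,-.292,.25)): print(*go(p,91.3))
E
```

```text
[-0.3372 -0.3122  0.0035] [-0.0014 -0.0005 -0.3255]
[-0.4695 -0.7338  0.054 ] [-0.0014 -0.0005 -0.3255]
```

>>> {"name": "carry_out", "arguments": {
  "steps": [-0.034,-0.031,0,0,0,-0.03,1,-0.067,-0.062,0,0,0,-0.06,1,-0.101,-0.094,0,0,0,-0.1,1,-0.135,-0.125,0,0,0,-0.13,1,-0.169,-0.156,0,0,0,-0.16,1,-0.202,-0.187,0,0,0,-0.2,1,-0.236,-0.218,0,0,0,-0.23,1,-0.27,-0.25,0,0,0,-0.26,1,-0.304,-0.281,0,0,0,-0.29,1,-0.337,-0.312,0,0,0,-0.3255,1,-0.35,-0.354,0,0,0,-0.3255,1,-0.363,-0.396,0,0,0,-0.3255,1,-0.377,-0.439,0,0,0,-0.3255,1,-0.39,-0.481,0,0,0,-0.3255,1,-0.403,-0.523,0,0,0,-0.3255,1,-0.416,-0.565,0,0,0,-0.3255,1,-0.43,-0.607,0.01,0,0,-0.3255,1,-0.443,-0.65,0.025,0,0,-0.3255,1,-0.456,-0.692,0.04,0,0,-0.3255,1,-0.4695,-0.734,0.054,0,0,-0.3255,1]
}}

```text
time_s: 2.1
eef_pos: [0.4001, -0.2935, 0.249]
eef_rot: [-0.0, -0.011, 1.0, 0.0]
wrist_force: [0.3, -0.3, 0.7]
opening: 1.002
grasp_force: 0.0
```

Run:
```python
from h import *
o=ctrl.get_obs();print(o["time_s"],o["q"],o["dq"],o["eef_pos"]);print(*go((.4005,-.292,.25),91.3))
```

```text
2.1 [-0.8726  0.0625  1.8554  0.0001  1.224  -2.4656] [-0.6132  0.7548 -0.4821  0.0035 -0.2854 -0.6131] [ 0.4001 -0.2935  0.249 ]
[-0.0004  0.0015 -0.001 ] [ 0.0004 -0.0001 -0.0005]
```

>>> {"name": "carry_out", "arguments": {
  "steps": [0,0,0,0,0,0,1,0,0,0,0,0,0,1]
}}

```text
time_s: 2.3
eef_pos: [0.4, -0.2921, 0.2488]
eef_rot: [-0.001, -0.01, 1.0, 0.001]
wrist_force: [-0.0, 0.2, -0.7]
opening: 1.0
grasp_force: 0.0
```

Run:
```python
from h import *
T=pose(); im=ctrl.camera("wrist")[:,:,::-1].copy(); np.save("T1.npy",T)
cv2.imwrite("pics/w1.png",im); c=cam("wrist",T)
x,y=.4005,-.292
print(T[:3,3],proj(c,[(x+a*.043,y+b*.043,.008) for a,b in((1,1),(1,-1),(-1,-1),(-1,1))]),proj(c,[(x+a*.025,y+b*.009,.061) for a,b in((1,1),(1,-1),(-1,-1),(-1,1))]))
```

```text
[ 0.4    -0.2921  0.2488] [[369.9851 274.0385]
 [261.5683 272.2301]
 [258.9677 162.1552]
 [376.6117 164.3761]] [[329.7233 277.0351]
 [302.4486 276.5822]
 [303.0508 201.9027]
 [331.9071 202.425 ]]
```

View pics/w1.png

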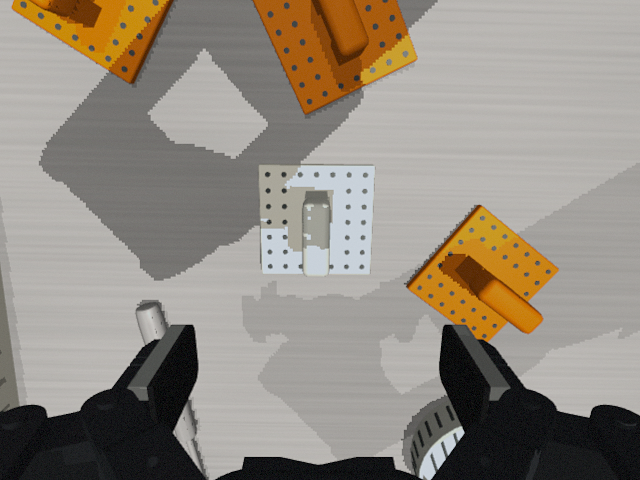

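The wrist view shows the plate at (259..375, 165..274) and the bar top at (303..330, 204..277). Both are within about 1 mm of the prediction, and the finger path is clear of the orange plates. Descending and gripping now.

>>> {"name": "carry_out", "arguments": {
  "steps": [0,0,0.03,0,0,0,1,0,0,0.06,0,0,0,1,0,0,0.09,0,0,0,1,0,0,0.11,0,0,0,1,0,0,0.125,0,0,0,1,0,0,0.135,0,0,0,1,0,0,0.142,0,0,0,1,0,0,0.147,0,0,0,1,0,0,0.147,0,0,0,1,0,0,0.147,0,0,0,0,0,0,0.147,0,0,0,0,0,0,0.147,0,0,0,0,0,0,0.147,0,0,0,0,0,0,0.147,0,0,0,0,0,0,0.147,0,0,0,0,0,0,0.147,0,0,0,0,0,0,0.147,0,0,0,0,0,0,0.147,0,0,0,0,0,0,0.147,0,0,0,0,0,0,0.147,0,0,0,0]
}}

```text
time_s: 4.35
eef_pos: [0.401, -0.2922, 0.1033]
eef_rot: [0.0, -0.011, 1.0, -0.0]
wrist_force: [-0.6, -0.8, 5.5]
opening: 0.2
grasp_force: 59.8
```

Gripped, with opening 0.2 and 59.8 N. Lifting.

>>> {"name": "carry_out", "arguments": {
  "steps": [0,0,-0.005,0,0,0,0,0,0,-0.015,0,0,0,0,0,0,-0.03,0,0,0,0,0,0,-0.05,0,0,0,0,0,0,-0.07,0,0,0,0,0,0,-0.09,0,0,0,0,0,0,-0.11,0,0,0,0,0,0,-0.12,0,0,0,0,0,0,-0.12,0,0,0,0,0,0,-0.12,0,0,0,0]
}}

```text
time_s: 5.35
eef_pos: [0.4004, -0.2914, 0.2223]
eef_rot: [-0.0, -0.011, 1.0, 0.0]
wrist_force: [0.4, 0.0, -1.0]
opening: 0.199
grasp_force: 59.0
```

Run:
```python
from h import *
o=ctrl.get_obs();print(o["q"],o["wrist_force"],o["opening"],o["grasp_force"],o["eef_pos"]);print(*go((.599,.1753,.222),101.25))
```

```text
[-0.8692  0.0956  1.8795 -0.      1.1674 -2.4627] [ 0.4395  0.0364 -1.008 ] 0.19931367883960752 59.04202044010162 [ 0.4004 -0.2914  0.2223]
[-0.2091  0.4621  0.0005] [ 0.0007 -0.0005 -0.1737]
```

>>> {"name": "carry_out", "arguments": {
  "steps": [-0.004,0.009,0,0,0,0,0,-0.013,0.028,0,0,0,-0.01,0,-0.025,0.055,0,0,0,-0.02,0,-0.04,0.088,0,0,0,-0.03,0,-0.057,0.125,0,0,0,-0.05,0,-0.074,0.163,0,0,0,-0.06,0,-0.091,0.201,0,0,0,-0.075,0,-0.108,0.239,0,0,0,-0.09,0,-0.125,0.277,0,0,0,-0.105,0,-0.142,0.315,0,0,0,-0.12,0,-0.159,0.351,0,0,0,-0.135,0,-0.174,0.385,0,0,0,-0.15,0,-0.187,0.414,0,0,0,-0.16,0,-0.197,0.436,0,0,0,-0.168,0,-0.204,0.451,0,0,0,-0.174,0,-0.208,0.459,0,0,0,-0.174,0,-0.209,0.462,0,0,0,-0.174,0,-0.209,0.462,0,0,0,-0.174,0,-0.209,0.462,0,0,0,-0.174,0,-0.209,0.462,0,0,0,-0.174,0]
}}

```text
time_s: 7.35
eef_pos: [0.5991, 0.174, 0.223]
eef_rot: [-0.0, -0.098, 0.995, -0.0]
wrist_force: [0.1, 0.2, -0.4]
opening: 0.202
grasp_force: 59.0
```

Run:
```python
from h import *
T=pose(); im=ctrl.camera("wrist")[:,:,::-1].copy()
c=cam("wrist",T); s=cam("scene"); im2=ctrl.camera("scene")[:,:,::-1].copy()
y=np.radians(11.25); u=np.array([np.cos(y),np.sin(y)]); v=np.array([-u[1],u[0]])
def sq(p,h,z): return [(*(np.array(p)+a*h*u+b*h*v),z) for a,b in((1,1),(1,-1),(-1,-1),(-1,1))]
for pt in (sq((.599,.1753),.058,.034),sq((.599,.1753),.043,T[2,3]-.102+.008)):
    for C,I in((c,im),(s,im2)): cv2.polylines(I,[proj(C,pt).round().astype(int)],True,(0,0,255),1)
cv2.imwrite("pics/w2.png",cv2.resize(np.hstack([im,im2]),(800,300),interpolation=cv2.INTER_AREA))
cv2.imwrite("pics/w3.png",im2); cv2.imwrite("pics/w4.png",im)
print(T[:3,3],*go((.599,.1753,.222),101.25))
```

```text
[0.5991 0.174  0.223 ] [-0.0001  0.0011  0.001 ] [-0.0001  0.0001 -0.0006]
```

View pics/w4.png

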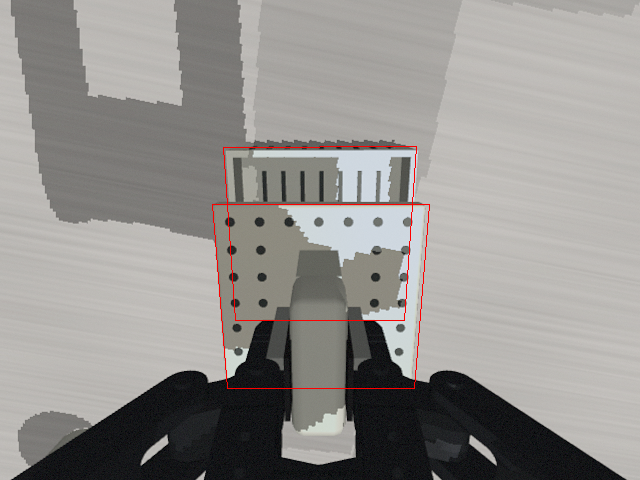

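View pics/w3.png

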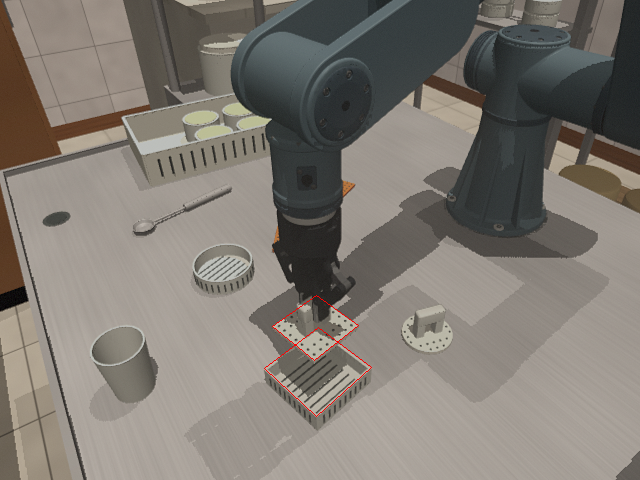

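The overlays match: the mould rim outline and the held plate (213..429, 205..388 in the wrist view) agree with the predictions, and the plate is level and centred to about 1 mm. Lowering slowly.

>>> {"name": "carry_out", "arguments": {
  "steps": [0,0.001,0.015,0,0,0,0,0,0.001,0.035,0,0,0,0,0,0.001,0.055,0,0,0,0,0,0.001,0.07,0,0,0,0,0,0.001,0.08,0,0,0,0,0,0.001,0.088,0,0,0,0,0,0.001,0.094,0,0,0,0,0,0.001,0.099,0,0,0,0,0,0.001,0.103,0,0,0,0,0,0.001,0.106,0,0,0,0,0,0.001,0.108,0,0,0,0,0,0.001,0.11,0,0,0,0,0,0.001,0.111,0,0,0,0,0,0.001,0.112,0,0,0,0,0,0.001,0.112,0,0,0,0,0,0.001,0.112,0,0,0,0]
}}

```text
time_s: 9.05
eef_pos: [0.599, 0.1759, 0.111]
eef_rot: [0.0, -0.098, 0.995, 0.0]
wrist_force: [-0.7, 0.1, -2.2]
opening: 0.198
grasp_force: 59.0
```

>>> {"name": "carry_out", "arguments": {
  "steps": [0,0,0.001,0,0,0,0,0,0,0.001,0,0,0,0,0,0,0.002,0,0,0,0,0,0,0.002,0,0,0,0]
}}

```text
time_s: 9.45
eef_pos: [0.5989, 0.1759, 0.1087]
eef_rot: [-0.0, -0.098, 0.995, -0.0]
wrist_force: [-0.3, 0.8, -2.2]
opening: 0.201
grasp_force: 59.0
```

>>> {"name": "carry_out", "arguments": {
  "steps": [0,0,0.0005,0,0,0,0,0,0,0.001,0,0,0,0,0,0,0.001,0,0,0,0]
}}

```text
time_s: 9.75
eef_pos: [0.599, 0.1759, 0.1084]
eef_rot: [0.0, -0.098, 0.995, -0.0]
wrist_force: [-3.4, -0.9, 3.2]
opening: 0.2
grasp_force: 59.7
```

Run:
```python
from h import *
o=ctrl.get_obs();print(o["wrist_force"],o["torque"],o["eef_pos"])
```

```text
[-3.3908 -0.9276  3.2058] [-0.0605  0.2992  0.0005] [0.599  0.1759 0.1084]
```

Contact is made: the force has changed sign to +3.2 N. I'll go another 0.5 mm, then open partway so the fingers stay inside the walls.

>>> {"name": "carry_out", "arguments": {
  "steps": [0,0,0.0005,0,0,0,0,0,0,0.0005,0,0,0,0,0,0,0.0005,0,0,0,0.25,0,0,0.0005,0,0,0,0.3,0,0,0.0005,0,0,0,0.4,0,0,0.0005,0,0,0,0.5,0,0,0.0005,0,0,0,0.5,0,0,0.0005,0,0,0,0.5,0,0,0.0005,0,0,0,0.5]
}}

```text
time_s: 10.65
eef_pos: [0.599, 0.1759, 0.1074]
eef_rot: [0.0, -0.098, 0.995, 0.0]
wrist_force: [0.2, 0.1, 0.1]
opening: 0.501
grasp_force: 0.0
```

Released. Rising and moving back so the cameras can see the mould.

>>> {"name": "carry_out", "arguments": {
  "steps": [0,0,-0.01,0,0,0,0.5,0,0,-0.025,0,0,0,0.5,0,0,-0.05,0,0,0,0.5,0,0,-0.08,0,0,0,0.5,0,0,-0.11,0,0,0,0.5,0,0,-0.14,0,0,0,0.5,0.03,0,-0.16,0,0,0,0.5,0.06,0,-0.17,0,0,0,0.5,0.09,0,-0.17,0,0,0,0.5,0.1,0,-0.17,0,0,0,0.5,0.1,0,-0.17,0,0,0,0.5,0.1,0,-0.17,0,0,0,0.5]
}}

```text
time_s: 11.85
eef_pos: [0.5019, 0.1564, 0.2782]
eef_rot: [0.001, -0.098, 0.995, 0.0]
wrist_force: [-0.2, -0.1, -0.4]
opening: 0.498
grasp_force: 0.0
```

Run:
```python
from h import *
a=ctrl.camera("wrist")[:,:,::-1]; b=ctrl.camera("scene")[:,:,::-1]
a=cv2.resize(a,(400,300),interpolation=cv2.INTER_AREA); b=cv2.resize(b[290:440,220:420],(400,300))
cv2.imwrite("pics/end.png",np.hstack([a,b])); print(ctrl.get_obs()["eef_pos"])
```

```text
[0.502  0.1563 0.2776]
```

View pics/end.png

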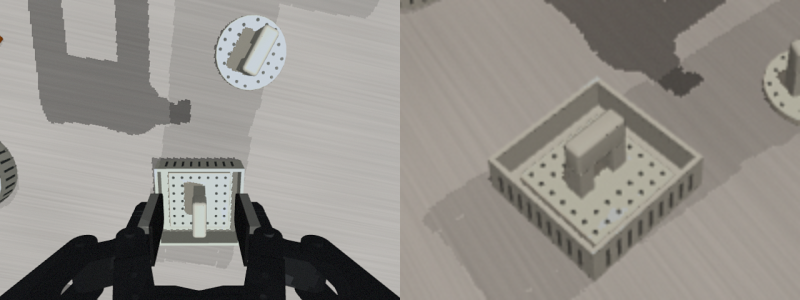

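The follower lies flat and centred on the mould's floor, at (200,200) in the left crop and (595,170) in the right. The round follower hasn't moved, and the arm is clear.

```bash
python3 -c "
from bench import ctrl
print(ctrl.hand_in())"
```

```text
the job is handed in; nothing more can be done
None
```

The square follower lies flat and centred on the square mould's floor, set down under control and released; the round follower was left where it lay, and the job was handed in at about 12 s of the 38 s allowed.

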